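# Feel for the hidden catch of the cutlery chest

## Robot

A 6-joint arm with a two-finger parallel gripper is mounted at the origin on the work surface. World frame = base frame: x ahead of the robot, y to its left, z up, the work surface at z = 0. Lengths are in mm, angles in rad, forces in N, time in s.
With the tool pointing down it reaches from about 275 to 750 mm from the base axis. Payload 10.2 kg.
Tool frame: the origin (TCP) lies between the finger pads; the fingertips stand ahead of it and the grasp point (between the pads) lies 8 mm behind it (robot.tips_ahead is the z of the fingertips in the tool frame, in mm); z points along the fingers, y is the direction in which the jaws open and shut (so a half turn about z gives the same grasp; the last joint's range is limited). The gripper opens to 88 mm and grips with 3 to 60 N. Pads are 18 mm wide; open, the fingers measure 123 mm over their backs; the gripper's body (75 mm by 187 mm) begins 45 mm behind the grasp point.
Start: joints at [0.914, 0.313, 1.498, -0, 1.331, -0.223], TCP at [220.682, 476.372, 249.72] pointing down, gripper open.
Joint ranges: [-2.94, 2.94], [-0.97, 2.17], [0.19, 2.56], [-1.23, 4.37], [0.02, 3.11], [-2.88, 2.88]. Speed limits (rad/s): [2.39, 2.39, 3.01, 3.14, 3.14, 3.14].

## Interface

Orientations are given as a 3x3 rotation matrix whose columns are the frame's x, y, z axes.
In Python, from bench import robot gives the robot as it stands. The module is installed in compiled form; this text tells all that it offers.
- The arm moves only by the tool servo_tool, never from a script. Its argument "plan" is one flat list of numbers, 7 for each row, row after row: the turn, a rotation vector about the tool's x, y, z in rad, then the shift along the tool's x, y, z in m, then the opening, from 0 (shut) to 1 (fully open). In form: [rx, ry, rz, tx, ty, tz, hand, rx, ry, rz, tx, ty, tz, hand, ...]. A call has 1 to 20 rows; each row shifts and turns the pose as measured when the row begins, along the tool's axes as they then stand; what a row does not reach is not made up. A row lasts 1/12 s, in which the tool goes at most 41.7 mm and 7.16 degrees, less where a joint would pass 70% of its speed; a pose out of reach is approached as far as the arm can. A call with a gripper value outside its range is refused whole. The fingers move at their own pace and stop on an object; "squeeze" is the grip in N (left out, the last holds). Time passes only in rows, so rows that do not move let the fingers close. It gives the time, the measured TCP pose, the force and the opening at its end, in the units of the state.
- robot.get_state(): the state, without advancing time (a new reading comes with each control period).
- robot.snapshot(name): name is "scene" or "top"; returns the picture (480x640x3 uint8, blue, green, red); there is no depth.
- robot.get_calibration(name): a dict with "vfov" (degrees; the focal length in pixels is half the picture's height over the tangent of half this angle, whatever the lens; pixels are square), "cx", "cy" (the principal point, pixels), "distortion" ([k1, k2, p1, p2, k3] as OpenCV has them; the pictures are not rectified), "world_to_cam" (4x4, takes a point from world to camera coordinates). Camera axes: x right, y down, z forward; pixel columns grow to the right and rows downward; lengths in mm; the calibration is good to about 2 mm. A picture is of the moment at which its call begins. get_calibration takes no time and is no camera call.
- robot.sign_off(): hands the job in, once; it reports no verdict.
The state is a dict: "t": time; "joints": joint angles; "qvel": joint speeds; "tau": joint torques, N m; "eef_pos": TCP position; "eef_rot": TCP orientation; "contact_force": force on the tool from outside, world axes, zero at the start; "ft_torque": the same for the moment, N m; "width": finger opening in mm.
Only numpy, scipy, OpenCV 4.12 (cv2) and the standard library are available. Lean on these libraries where they do the work, as an engineer would, in place of code of your own. Each camera call takes 0.05 s, during which the arm holds its last target.

## Task

The cutlery chest on the ledge opens with a concealed round push-catch, set flush into the long flat panel on the side of its top nearest the robot. With closed fingertips touch the panel lightly near its left-hand end (left as the robot faces the chest), feel along the middle of the panel to the right until you find the catch, and press it fully home so that the lid flap pops up ajar by itself and stays so; then draw back clear. Push gently, do not touch the flap, and do not lift or shift the jar, tin or other things standing about.

Things in the scene. Friction and masses are not known exactly. Their poses are not given: they have to be found in the camera images.
- chest: Fixed low brown wooden chest, 230 (x) by 440 (y) by 75 mm high. Origin: centre of its underside, on the ledge; z up, x away from the robot, y to the robot's left; yaw within 0.25 rad. The near half of its top holds the panel (see panel), in a wooden frame at z = 75 mm; the flap covers the far half, x = 13 to 105 mm, y = -188 to +188 mm.
- panel (a point): Centre of the panel's face, 55 mm nearer the robot than the chest's centre, at z = 72 mm; axes as the chest's. The rigid flat panel, of paler wood, is seen through the frame (3 mm higher) as a window 90 mm (x) by 230 mm (y). The catch is somewhere on its lengthwise middle line, centre within 50 mm either side of this point; its place differs each time and is not reported: find it by touch or sight.
- catch (a joint): Travel of the catch, in m: 0 up, 0.008 fully home (hard stop). The catch is a wooden disc, the same wood as the panel, in a round hole 56 mm across; while up its face lies 3 mm below the panel's. It holds still below about 5 N, takes about 7 N to press, moves straight down and stays where it is left.
- flap (a joint): Angle of the flap, in rad: 0 shut (level), rises in proportion as the catch is pressed, about 0.35 with the catch fully home; hinged along its far edge, so that the edge next to the panel rises, by up to 32 mm.
- jar: Bystander: small glass jar with a steel cap, 52 mm across, 55 mm high, on one end of the chest top's frame; origin at the centre of its underside.
- tin: Bystander: plain round aluminium tin, 52 mm across, 40 mm high, on the other end of the chest top's frame; origin at the centre of its underside.
- tiffin: Bystander: closed steel tiffin, 117 mm across, 140 mm high with its bail, beside the chest; origin at the centre of its underside.
- carousel: Bystander: white plastic spice carousel, 140 mm across, 146 mm high with its knob, beside the chest; origin at the centre of its underside.
- tumbler: Bystander: green glass tumbler, 70 mm across, 90 mm high, in front of the chest; origin at the centre of its underside.
- bowl: Bystander: steel bowl, 110 mm across, 45 mm high, in front of the chest; origin at the centre of its underside.
- spoon: Bystander: spoon, 170 mm long, lying in front of the chest; origin under its middle, x along it.

How it is judged:
By the outcome, as a careful person would: the job done as asked, in the order asked, and still so for the second after the job is handed in, with the robot touching nothing.
It also fails if it takes over 48 s, if anything falls off the work surface, if the arm or the gripper's body presses on something with over 40 N, if the wrist force passes 120 N, or if a joint passes its speed limit or range.

## Working session

There is one attempt and no reset: what is moved stays moved. The work goes in short steps, Python scripts to look and compute and a tool call to move; the robot and the scene stay as the last step left them, time stands still between calls to the robot, and variables do not carry over. Pictures are saved under pics/ and viewed, and the job is handed in when it is done.

Besides the shell and the picture viewer there is one more tool, called after "Request:" as a command line: name --argument value ..., lists and objects as JSON in quotes. servo_tool: Moves the arm, as the interface text tells. Its arguments: {"type":"object","properties":{"plan":{"type":"array"},"squeeze":{"type":"number"}},"required":["plan"]}

```bash
mkdir -p pics; python3 - <<'E'
from bench import robot
import cv2
print(robot.get_state()); print(robot.tips_ahead)
for n in("scene","top"):
    cv2.imwrite(f"pics/{n}0.png",robot.snapshot(n)); print(robot.get_calibration(n))
E
```

```text
{'t': 0.0, 'joints': array([ 9.13576889e-01,  3.13434792e-01,  1.49844412e+00,  5.43613269e-06,
        1.33095882e+00, -2.23403783e-01]), 'qvel': array([-7.19353742e-05,  3.00038220e-04,  1.10848262e-03,  4.07076036e-04,
        5.15476017e-04, -1.74510535e-03]), 'tau': array([ 3.32728487e-04, -4.02228069e+01, -2.52256429e+01,  6.93681138e-02,
        3.54609231e-02, -9.13384065e-05]), 'eef_pos': array([220.54578696, 476.17861838, 249.16618175]), 'eef_rot': array([[-9.07367850e-01,  4.20336770e-01, -7.64821679e-04],
       [ 4.20337372e-01,  9.07367361e-01, -9.82495728e-04],
       [ 2.80995148e-04, -1.21296817e-03, -9.99999225e-01]]), 'contact_force': array([-0.39097244,  0.29355903,  1.28031806]), 'ft_torque': array([ 0.04309018,  0.0127489 , -0.00523684]), 'width': 87.97187482533698}
11.0
{'vfov': 57.207398469863975, 'cx': 318.0372557600189, 'cy': 239.9526529803027, 'distortion': array([0.01802593, 0.        , 0.        , 0.        , 0.        ]), 'world_to_cam': array([[ 6.15985638e-01,  7.87755802e-01,  1.57805112e-03,
        -3.54666121e+02],
       [ 6.18928757e-01, -4.82730144e-01, -6.19595677e-01,
        -2.74342412e+02],
       [-4.87328316e-01,  3.82638740e-01, -7.84919555e-01,
         1.43240774e+03],
       [ 0.00000000e+00,  0.00000000e+00,  0.00000000e+00,
         1.00000000e+00]])}
{'vfov': 52.513170435210576, 'cx': 317.4580053966611, 'cy': 233.7375760729646, 'distortion': array([-0.12782132,  0.        ,  0.        ,  0.        ,  0.        ]), 'world_to_cam': array([[ 1.27950402e-02, -9.99433005e-01, -3.11440980e-02,
         4.10060747e+01],
       [-9.81985749e-01, -6.68719236e-03, -1.88836625e-01,
         5.44773214e+02],
       [ 1.88521289e-01,  3.29992326e-02, -9.81514531e-01,
         1.03083421e+03],
       [ 0.00000000e+00,  0.00000000e+00,  0.00000000e+00,
         1.00000000e+00]])}
```

View pics/top0.png

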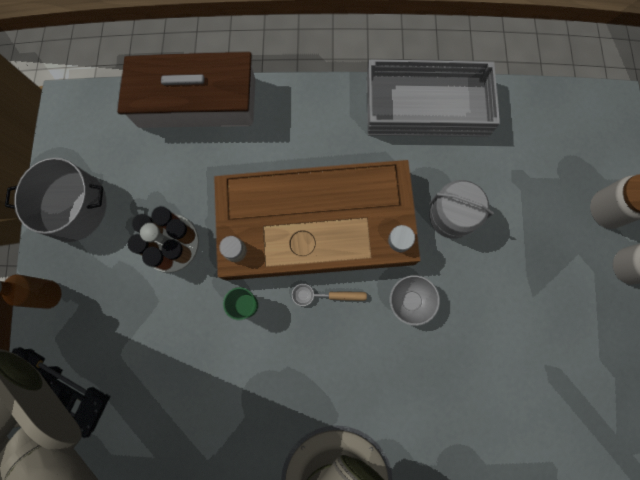

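View pics/scene0.png

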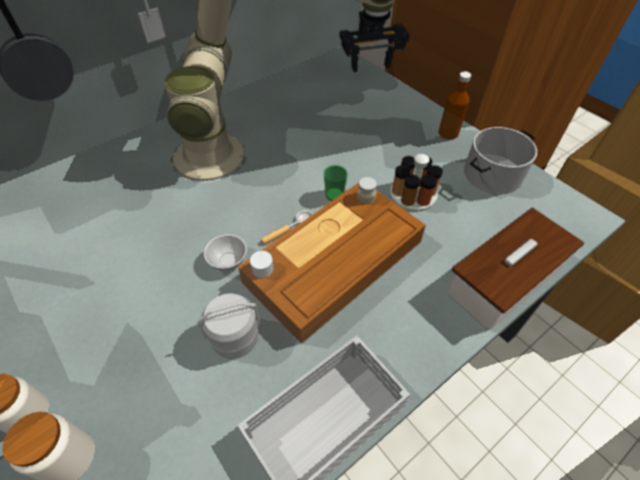

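The top picture shows the chest at about (215–418, 160–277), with the pale panel at (265–371, 219–266). The catch ring is near (302,243), the jar and tin are at (232,247) and (402,238), and the gripper is at the lower left. I'll enlarge both pictures.

```bash
python3 - <<'E'
import cv2
a=cv2.imread("pics/top0.png")[150:290,205:430]; cv2.imwrite("pics/top0z.png",cv2.resize(a,None,fx=3.5,fy=3.5,interpolation=cv2.INTER_CUBIC))
a=cv2.imread("pics/scene0.png")[170:340,230:430]; cv2.imwrite("pics/scene0z.png",cv2.resize(a,None,fx=3.5,fy=3.5,interpolation=cv2.INTER_CUBIC))
E
```

```text
(no output)
```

View pics/top0z.png

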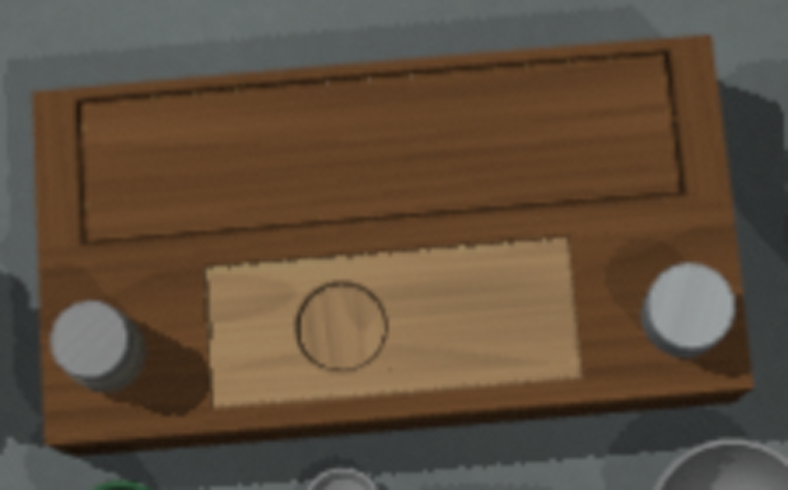

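View pics/scene0z.png

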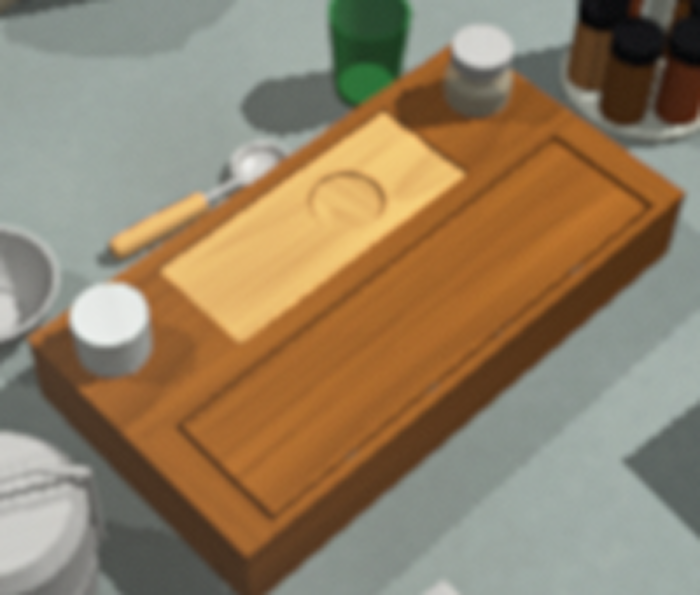

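The enlarged top crop shows the panel corners at (206,268), (567,239), (580,376) and (213,408), with the catch ring centred at (342,326). In the scene crop the panel corners are (380,113), (465,175), (242,342) and (162,270), and the catch is at (346,202).

```bash
cat > h.py <<'E'
import numpy as np, cv2
from bench import robot
def cam(n):
    c=robot.get_calibration(n); f=240/np.tan(np.radians(c['vfov']/2))
    return np.array([[f,0,c['cx']],[0,f,c['cy']],[0,0,1]]),np.array(c['distortion']),np.array(c['world_to_cam'])
def at_z(n,px,z):
    K,D,T=cam(n); p=cv2.undistortPoints(np.array(px,float).reshape(-1,1,2),K,D).reshape(-1,2)
    d=np.c_[p,np.ones(len(p))]@T[:3,:3]; o=-T[:3,:3].T@T[:3,3]
    return o+d*((z-o[2])/d[:,2])[:,None]
E
python3 - <<'E'
from h import *
np.set_printoptions(precision=1,suppress=True)
def T(a):return np.array(a)/3.5+[205-.36,150-.36]
def S(a):return np.array(a)/3.5+[230-.36,170-.36]
tc=T([(34,93),(712,37),(752,390),(46,445)]); sc=S([(32+0*1,340)]) 
tcw=at_z('top',tc,75); print('chest top',tcw,tcw.mean(0),np.linalg.norm(np.diff(tcw,axis=0),axis=1))
scw=at_z('scene',S([(683,195),(255,556),(32,340),(448,48)]),75); print('chest sc',scw,scw.mean(0))
pt=at_z('top',T([(206,268),(567,239),(580,376),(213,408)]),75); print('panel',pt,pt.mean(0),np.linalg.norm(np.diff(pt,axis=0),axis=1))
ps=at_z('scene',S([(465,175),(242,342),(162,270),(380,113)]),75); print('panel sc',ps,ps.mean(0))
for P in(tcw,scw,pt,ps):
    e=P[0]-P[1]+P[3]-P[2]; print('yaw',np.arctan2(-e[0],e[1]))
print('catch',at_z('top',T([(342,326)]),72),at_z('scene',S([(346,202)]),72))
print('jar',at_z('top',T([(90,340)]),130),at_z('scene',S([(482,47)]),130),'tin',at_z('top',T([(690,306)]),115),at_z('scene',S([(110,315)]),115))
print('tumbler',at_z('top',[(241,303)],90))
E
```

```text
chest top [[ 671.   280.8   75. ]
 [ 709.8 -156.1   75. ]
 [ 481.6 -175.2   75. ]
 [ 443.4  260.9   75. ]] [576.4  52.6  75. ] [438.6 229.  437.7]
chest sc [[ 673.3  277.8   75. ]
 [ 714.2 -151.7   75. ]
 [ 487.1 -175.    75. ]
 [ 448.1  242.2   75. ]] [580.7  48.3  75. ]
panel [[556.1 164.5  75. ]
 [576.  -61.7  75. ]
 [489.6 -69.2  75. ]
 [467.7 157.2  75. ]] [522.3  47.7  75. ] [227.   86.8 227.4]
panel sc [[558.4 162.6  75. ]
 [578.  -61.2  75. ]
 [492.1 -69.2  75. ]
 [469.6 152.9  75. ]] [524.5  46.3  75. ]
yaw 0.08783027727113017
yaw 0.09406186378503868
yaw 0.09215300309486518
yaw 0.09417585214468961
catch [[520.3  78.4  72. ]] [[521.9  76.7  72. ]]
jar [[500.7 224.2 130. ]] [[503. 223. 130.]] tin [[ 526.5 -132.1  115. ]] [[ 529.  -133.4  115. ]]
tumbler [[387.  204.9  90. ]]
```

Request:
servo_tool --plan '[0,0,0.105,0,0,0,0,0,0,0.105,0,0,0,0,0,0,0.105,0,0,0,0,0,0,0.105,0,0,0,0,0,0,0.105,0,0,0,0,0,0,0.105,0,0,0,0,0,0,0.105,0,0,0,0,0,0,0.105,0,0,0,0,0,0,0.105,0,0,0,0,0,0,0.105,0,0,0,0,0,0,0,0,0,0,0]' --squeeze 10

```text
t: 1.02
eef_pos: [219.5, 474.9, 245.4]
eef_rot: [[-0.035, 0.999, -0.006], [0.999, 0.035, -0.008], [-0.008, -0.006, -1.0]]
contact_force: [-0.4, -0.8, -0.4]
width: 16.7
```

Request:
servo_tool --plan '[0,0,-0.028,-0.012,0.01,-0.0004,0,0,0,-0.028,-0.023,0.019,-0.0004,0,0,0,0,-0.023,0.019,-0.0004,0,0,0,0,-0.023,0.019,-0.0004,0,0,0,0,-0.023,0.019,-0.0004,0,0,0,0,-0.023,0.019,-0.0004,0,0,0,0,-0.023,0.019,-0.0004,0,0,0,0,-0.023,0.019,-0.0004,0,0,0,0,-0.023,0.019,-0.0004,0,0,0,0,-0.023,0.019,-0.0004,0,0,0,0,-0.023,0.019,-0.0004,0,0,0,0,-0.023,0.019,-0.0004,0,0,0,0,-0.023,0.019,-0.0004,0,0,0,0,-0.023,0.019,-0.0004,0,0,0,0,-0.012,0.01,-0.0004,0,0,0,0,0,0,-0.0004,0]'

```text
t: 2.35
eef_pos: [533.5, 169.9, 248.2]
eef_rot: [[-0.156, 0.988, -0.013], [0.988, 0.156, -0.011], [-0.009, -0.014, -1.0]]
contact_force: [0.6, 0.5, 0.1]
width: 0.5
```

```bash
cat > st.py <<'E'
from h import *
np.set_printoptions(precision=4,suppress=True)
s=robot.get_state(); R=s['eef_rot'];p=s['eef_pos']
a=.091; C=np.array([523,47,72.]); A=np.array([[np.cos(a),-np.sin(a),0],[np.sin(a),np.cos(a),0],[0,0,1]])
tip=p+R[:,2]*11
print('t',s['t'],'tip in panel',A.T@(tip-C),'F',s['contact_force'],'w',s['width'])
# rotation to desired
Rd=np.c_[A[:,1],A[:,0],[0,0,-1]]
print('rotvec needed',cv2.Rodrigues(R.T@Rd)[0].ravel())
import sys
if len(sys.argv)>1:
    g=np.array(eval(sys.argv[1]),float); tcp=C+A@g+[0,0,11]
    print('shift tool m',R.T@(tcp-p)/1000)
E
python3 st.py '[0,90,30]'
```

```text
t 2.35 tip in panel [ 21.5237 121.3241 165.1612] F [0.5954 0.5087 0.1345] w 0.48600998098932496
rotvec needed [-0.0139  0.0091  0.0658]
shift tool m [-0.0288 -0.0218  0.1357]
```

Request:
servo_tool --plan '[-0.007,0.005,0.03,-0.014,-0.011,0.01,0,-0.007,0.004,0.03,-0.014,-0.011,0.02,0,0,0,0,0,0,0.02,0,0,0,0,0,0,0.02,0,0,0,0,0,0,0.02,0,0,0,0,0,0,0.02,0,0,0,0,0,0,0.012,0,0,0,0,0,0,0,0,0,0,0,0,0,0,0]'

```text
t: 3.1
eef_pos: [510.0, 142.2, 121.6]
eef_rot: [[-0.119, 0.993, -0.001], [0.993, 0.119, 0.002], [0.002, -0.001, -1.0]]
contact_force: [-0.5, -0.3, 0.4]
width: 0.5
```

```bash
python3 st.py '[0,90,8]'
```

```text
t 3.1 tip in panel [-4.3359 95.962  38.6217] F [-0.5142 -0.2595  0.4022] w 0.4834663572917962
rotvec needed [-0.0007 -0.002   0.0282]
shift tool m [-0.0061  0.0042  0.0306]
```

Request:
servo_tool --plan '[0,-0.002,0.028,-0.006,0.004,0.006,0,0,0,0,0,0,0.008,0,0,0,0,0,0,0.007,0,0,0,0,0,0,0.004,0,0,0,0,0,0,0.002,0,0,0,0,0,0,0,0]'

```text
t: 3.6
eef_pos: [515.9, 137.0, 94.7]
eef_rot: [[-0.092, 0.996, 0.004], [0.996, 0.092, 0.0], [-0.0, 0.004, -1.0]]
contact_force: [0.0, 0.2, -0.4]
width: 0.4
```

```bash
python3 st.py '[0,90,0]'; python3 - <<'E'
from h import *
for n,r in (('top',(150,290,205,430)),('scene',(130,300,250,450))):
    a=robot.snapshot(n)[r[0]:r[1],r[2]:r[3]]; cv2.imwrite(f"pics/{n}1z.png",cv2.resize(a,None,fx=3.5,fy=3.5,interpolation=cv2.INTER_CUBIC))
E
```

```text
t 3.6 tip in panel [ 1.1262 90.3146 11.6882] F [ 0.0196  0.1901 -0.4458] w 0.3602998336001969
rotvec needed [0.0037 0.0003 0.0008]
shift tool m [-0.0003 -0.0011  0.0117]
```

View pics/scene1z.png

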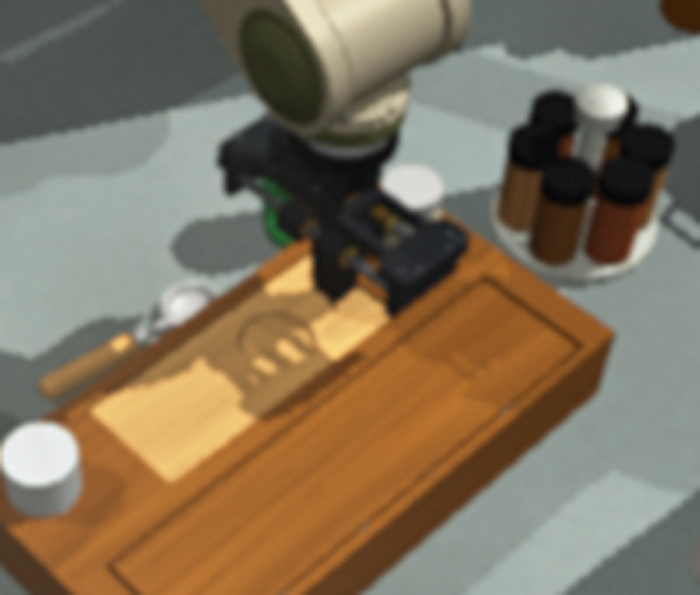

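View pics/top1z.png

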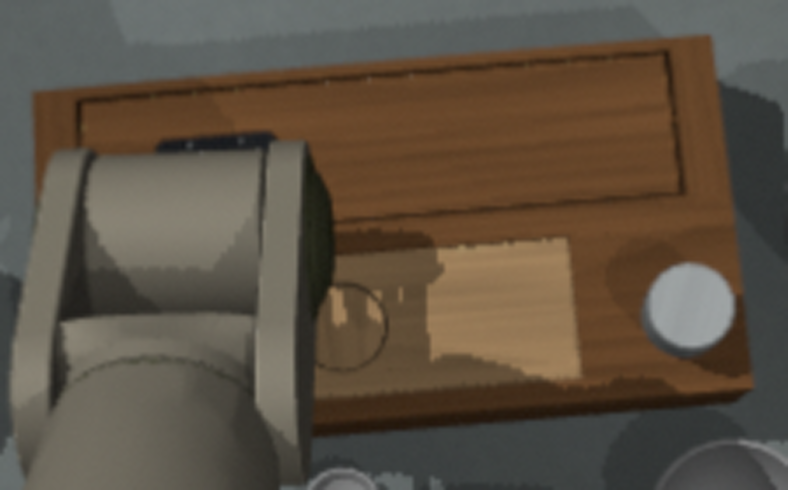

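The closed fingertips are at about (330,290) in the scene crop, just above the panel's left end and clear of the jar. The carousel and tumbler are undisturbed. Next I descend gently.

Request:
servo_tool --plan '[0.004,0,0,0,-0.001,0.003,0,0,0,0,0,0,0.002,0,0,0,0,0,0,0.001,0,0,0,0,0,0,0.001,0,0,0,0,0,0,0.001,0,0,0,0,0,0,0,0]'

```text
t: 4.2
eef_pos: [515.3, 137.1, 87.2]
eef_rot: [[-0.092, 0.996, 0.002], [0.996, 0.092, -0.0], [-0.0, 0.001, -1.0]]
contact_force: [0.5, 0.4, -0.9]
width: 0.6
```

```bash
python3 st.py '[0,90,0]'
```

```text
t 4.2 tip in panel [ 0.5779 90.3798  4.1717] F [ 0.4641  0.4139 -0.9256] w 0.6144305012298366
rotvec needed [0.0015 0.0004 0.001 ]
shift tool m [-0.0004 -0.0006  0.0042]
```

Request:
servo_tool --plan '[0,0,0,0,0,0.001,0,0,0,0,0,0,0.0008,0,0,0,0,0,0,0.0005,0,0,0,0,0,0,0.0003,0]'

```text
t: 4.53
eef_pos: [515.5, 137.1, 84.5]
eef_rot: [[-0.092, 0.996, 0.002], [0.996, 0.092, -0.0], [-0.0, 0.002, -1.0]]
contact_force: [0.6, 0.5, 0.1]
width: 0.7
```

Request:
servo_tool --plan '[0,0,0,0,0,0.0004,0,0,0,0,0,0,0.0003,0]'

```text
t: 4.7
eef_pos: [515.5, 137.1, 83.7]
eef_rot: [[-0.092, 0.996, 0.002], [0.996, 0.092, -0.0], [-0.0, 0.002, -1.0]]
contact_force: [0.3, -0.6, 0.4]
width: 0.3
```

Request:
servo_tool --plan '[0,0,0,0,0,0.0004,0,0,0,0,0,0,0.0003,0]'

```text
t: 4.87
eef_pos: [515.5, 137.1, 83.4]
eef_rot: [[-0.092, 0.996, 0.002], [0.996, 0.092, -0.0], [-0.0, 0.002, -1.0]]
contact_force: [-3.1, -0.7, 5.8]
width: 0.7
```

Contact on the panel at TCP z 83.4 with about 6 N. Now I slide right along the middle line, lightly.

Request:
servo_tool --plan '[0,0,0,-0.002,0,-0.0002,0,0,0,0,-0.003,0,-0.0001,0,0,0,0,-0.003,0,0,0]'

```text
t: 5.12
eef_pos: [516.3, 129.0, 83.7]
eef_rot: [[-0.093, 0.996, 0.002], [0.996, 0.093, -0.0], [-0.0, 0.002, -1.0]]
contact_force: [-0.0, 0.1, -0.9]
width: 0.8
```

```bash
python3 st.py '[0,60,0]'
```

```text
t 5.1167 tip in panel [ 0.7653 82.2564  0.743 ] F [-0.0008  0.1133 -0.8892] w 0.8116633624596425
rotvec needed [0.0023 0.0005 0.0018]
shift tool m [-0.0223 -0.0008  0.0008]
```

Request:
servo_tool --plan '[0,0,0,-0.003,0,0.0003,0,0,0,0,-0.003,0,0.0002,0,0,0,0,-0.003,0,0.0001,0]'

```text
t: 5.37
eef_pos: [517.5, 119.4, 83.5]
eef_rot: [[-0.092, 0.996, 0.003], [0.996, 0.092, 0.001], [0.001, 0.003, -1.0]]
contact_force: [0.0, 1.8, 1.3]
width: 0.5
```

Request:
servo_tool --plan '[0,0,0,-0.003,-0.0003,0.0002,0,0,0,0,-0.003,-0.0003,0.0002,0,0,0,0,-0.003,0,0.0002,0]'

```text
t: 5.62
eef_pos: [518.2, 109.7, 83.4]
eef_rot: [[-0.092, 0.996, 0.005], [0.996, 0.092, 0.002], [0.001, 0.005, -1.0]]
contact_force: [-0.8, 2.4, 3.3]
width: 0.5
```

Request:
servo_tool --plan '[0.004,0,0,-0.003,-0.0005,0.0001,0,0,0,0,-0.003,-0.0003,0.0001,0,0,0,0,-0.002,0,0.0001,0]'

```text
t: 5.87
eef_pos: [518.4, 100.8, 83.4]
eef_rot: [[-0.091, 0.996, 0.001], [0.996, 0.091, 0.002], [0.002, 0.001, -1.0]]
contact_force: [-0.5, 3.2, 3.2]
width: 0.5
```

```bash
python3 st.py '[0,31,0]'
```

```text
t 5.8667 tip in panel [ 0.2806 53.9986  0.3649] F [-0.5474  3.2066  3.2061] w 0.512784376705849
rotvec needed [ 0.0013 -0.0017  0.0006]
shift tool m [-0.023  -0.0003  0.0003]
```

Request:
servo_tool --plan '[0,0,0,-0.002,0,0.0001,0,0,0,0,-0.002,0,0.0001,0,0,0,0,-0.002,0,0.0001,0]'

```text
t: 6.12
eef_pos: [518.6, 93.6, 82.4]
eef_rot: [[-0.092, 0.996, -0.0], [0.996, 0.092, 0.001], [0.001, -0.0, -1.0]]
contact_force: [0.3, -0.2, -0.5]
width: 0.3
```

```bash
python3 st.py '[0,31,0]'
```

```text
t 6.1167 tip in panel [-0.1621 46.7882 -0.5505] F [ 0.2718 -0.1894 -0.5404] w 0.33465481570300654
rotvec needed [-0.     -0.0007  0.0008]
shift tool m [-0.0158  0.0001 -0.0006]
```

The force vanished and the tip dropped below the panel face at about 47–50 mm, so it is in the catch recess. I continue to its middle.

Request:
servo_tool --plan '[0,0,0,-0.003,0,0,0,0,0,0,-0.003,0,0,0,0,0,0,-0.003,0,0,0,0,0,0,-0.003,0,0,0]'

```text
t: 6.45
eef_pos: [519.2, 79.8, 81.4]
eef_rot: [[-0.092, 0.996, -0.002], [0.996, 0.092, -0.0], [-0.0, -0.002, -1.0]]
contact_force: [-0.2, 0.6, 0.2]
width: 0.6
```

```bash
python3 st.py '[0,31,-3]'
```

```text
t 6.45 tip in panel [-0.8719 33.0612 -1.5601] F [-0.1515  0.6457  0.2186] w 0.5966995649141176
rotvec needed [-0.0025  0.0002  0.0011]
shift tool m [-0.0021  0.0008  0.0014]
```

Request:
servo_tool --plan '[-0.002,0,0,-0.002,0.0008,0.0003,0,0,0,0,0,0,0.0005,0,0,0,0,0,0,0.0006,0,0,0,0,0,0,0.0006,0]'

```text
t: 6.78
eef_pos: [520.4, 76.9, 79.9]
eef_rot: [[-0.091, 0.996, -0.0], [0.996, 0.091, -0.0], [-0.0, -0.0, -1.0]]
contact_force: [-2.1, 0.3, 5.5]
width: 0.7
```

```bash
python3 st.py '[0,31,-11]'
```

```text
t 6.7833 tip in panel [ 0.1037 30.0607 -3.1124] F [-2.0564  0.3302  5.4861] w 0.7077728263057718
rotvec needed [-0.0002  0.0002  0.0002]
shift tool m [ 0.0009 -0.0001  0.0079]
```

On the catch face (z 80, 3 mm below the panel, at the seen centre). Now press in small rows.

Request:
servo_tool --plan '[0,0,0,0.0005,0,0.0008,0,0,0,0,0,0,0.0008,0,0,0,0,0,0,0.0008,0,0,0,0,0,0,0.0008,0]'

```text
t: 7.12
eef_pos: [520.4, 77.1, 78.3]
eef_rot: [[-0.092, 0.996, 0.0], [0.996, 0.092, -0.002], [-0.002, 0.0, -1.0]]
contact_force: [-1.8, -0.7, 7.0]
width: 0.8
```

Request:
servo_tool --plan '[0,0,0,0,0,0.001,0,0,0,0,0,0,0.001,0,0,0,0,0,0,0.001,0,0,0,0,0,0,0.001,0,0,0,0,0,0,0.001,0]'

```text
t: 7.53
eef_pos: [520.4, 77.1, 75.5]
eef_rot: [[-0.094, 0.996, 0.001], [0.996, 0.094, -0.004], [-0.004, 0.001, -1.0]]
contact_force: [-1.9, -0.8, 5.7]
width: 0.6
```

```bash
python3 st.py '[0,31,-11]'
```

```text
t 7.5333 tip in panel [ 0.1632 30.2189 -7.5366] F [-1.8929 -0.7877  5.6984] w 0.6092684435952053
rotvec needed [0.0007 0.0036 0.003 ]
shift tool m [ 0.0008 -0.0002  0.0035]
```

Request:
servo_tool --plan '[0,0.003,0.003,0,0,0.001,0,0,0,0,0,0,0.001,0,0,0,0,0,0,0.001,0,0,0,0,0,0,0.001,0]'

```text
t: 7.87
eef_pos: [520.4, 77.1, 73.1]
eef_rot: [[-0.092, 0.996, 0.001], [0.996, 0.092, -0.002], [-0.002, 0.001, -1.0]]
contact_force: [-2.4, -0.8, 5.8]
width: 0.4
```

Request:
servo_tool --plan '[0,0,0,0,0,0.001,0,0,0,0,0,0,0.001,0]'

```text
t: 8.03
eef_pos: [520.5, 77.1, 72.3]
eef_rot: [[-0.093, 0.996, 0.002], [0.996, 0.093, -0.002], [-0.003, 0.001, -1.0]]
contact_force: [-6.2, -0.8, 16.1]
width: 0.6
```

Request:
servo_tool --plan '[0,0,0,0,0,0.0008,0]'

```text
t: 8.12
eef_pos: [520.5, 77.1, 72.4]
eef_rot: [[-0.093, 0.996, 0.002], [0.996, 0.093, -0.003], [-0.003, 0.001, -1.0]]
contact_force: [-5.1, -1.6, 10.7]
width: 0.9
```

Hard stop: z holds still with the force rising. I withdraw straight up.

Request:
servo_tool --plan '[0,0,0,0,0,-0.003,0,0,0,0,0,0,-0.005,0,0,0,0,0,0,-0.01,0,0,0,0,0,0,-0.02,0,0,0,0,0,0,-0.02,0,0,0,0,0,0,-0.02,0,0,0,0,0,0,-0.02,0,0,0,0,0,0,-0.02,0,0,0,0,0,0,-0.02,0,0,0,0,0,-0.01,-0.01,0,0,0,0,0,-0.02,-0.01,0,0,0,0,0,-0.02,-0.005,0,0,0,0,0,-0.02,0,0,0,0,0,0,-0.02,0,0,0,0,0,0,-0.02,0,0,0,0,0,0,-0.01,0,0,0,0,0,0,0,-0.0003,0]'

```text
t: 9.53
eef_pos: [394.7, 67.2, 253.6]
eef_rot: [[-0.095, 0.995, 0.012], [0.995, 0.095, -0.003], [-0.004, 0.011, -1.0]]
contact_force: [-0.2, -0.3, -0.3]
width: 0.4
```

```bash
python3 - <<'E'
from h import *
s=robot.get_state(); print(s['t'],s['contact_force'],s['eef_pos'])
for n,r in (('top',(140,320,190,450)),('scene',(130,340,200,450))):
    i=robot.snapshot(n); cv2.imwrite(f"pics/{n}2.png",i); a=i[r[0]:r[1],r[2]:r[3]]; cv2.imwrite(f"pics/{n}2z.png",cv2.resize(a,None,fx=2.8,fy=2.8,interpolation=cv2.INTER_CUBIC))
E
```

```text
9.5333 [-0.22256962 -0.34524918 -0.25673042] [394.72286636  67.21189147 253.60133819]
```

View pics/scene2z.png

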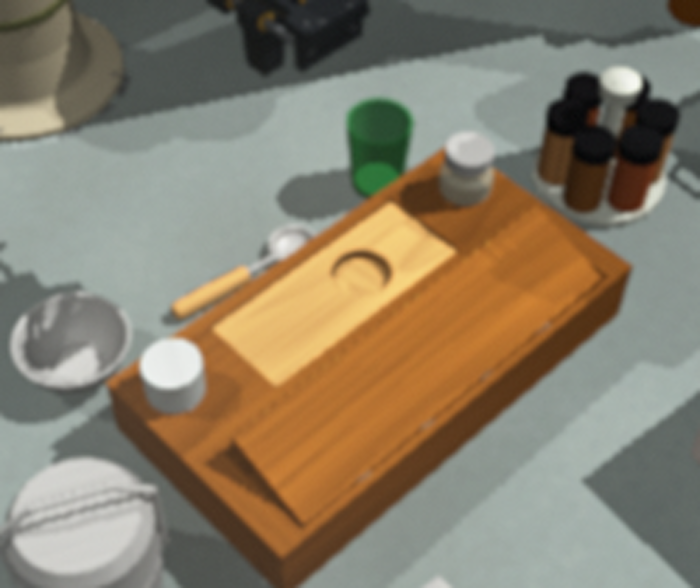

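View pics/top2z.png

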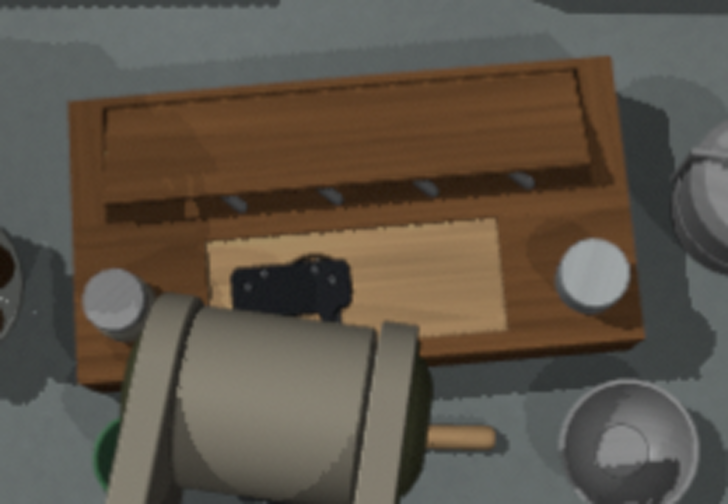

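The flap stands ajar, with its near edge raised at (233,443) in the scene crop. The catch is sunk at (362,272), and the jar, tin, bowl, spoon and tumbler look unmoved. One numeric check of the flap height, then I hand in.

```bash
python3 - <<'E'
from h import *
a,b=np.array([233,443])/2.8+[200,130],np.array([592,166])/2.8+[190,140]
P=[];U=[]
for n,p in(('scene',a),('top',b)):
    K,D,T=cam(n);P.append(T[:3]);U.append(cv2.undistortPoints(p.reshape(1,1,2),K,D).reshape(2,1))
X=cv2.triangulatePoints(P[0],P[1],U[0],U[1]);print((X[:3]/X[3]).ravel(),'expect z~106')
def S(n,c,o,z,k=2.8):return at_z(n,[np.array(c)/k+o-.36],z)[0]
print('jar',S('scene',(470,152),np.array([200,130]),130),'tin',S('scene',(173,373),np.array([200,130]),115),'tin top',S('top',(594,273),np.array([190,140]),115))
s=robot.get_state();print(s['qvel'],s['contact_force'])
robot.sign_off()
E
```

```text
[ 614.08228267 -133.91725923   96.5403132 ] expect z~106
jar [505.67214484 221.16812443 130.        ] tin [ 537.23921521 -137.83024956  115.        ] tin top [ 526.31130233 -132.13988868  115.        ]
[ 0.0006192   0.03254243 -0.01882123 -0.00155312 -0.00808142  0.00194963] [0.61192963 0.70955511 0.04612367]
the job is handed in; nothing more can be done
```

The catch is pressed home, the flap stands ajar on its own, and the job is handed in at about 9.6 s. I closed the fingers and touched the panel about 90 mm left of its centre, with about 6 N. From there I slid right along the middle line. The slide was mostly under about 4 N, and early on the tip lifted off the panel for about three rows, until I lowered it again.

The tip dropped into the recess about 47–50 mm left of the panel's centre. I pressed about 30 mm left of centre, where the pictures also put the catch. It moved at about 6–7 N for close to 8 mm, then stopped hard, with a peak reading of 16 N. I then drew back up and toward the robot.

**Last checks:**
- **Arm:** it is clear, with no force beyond sensor noise.
- **Flap and catch:** both pictures show the flap ajar and the catch sunk.
- **Flap height:** I measured its near corner at about z = 97 mm, against about 106 mm expected. I put the difference down to rough pixel picks, since the catch travel and hard stop both fit "fully home". I did not re-measure it.
- **Jar and tin:** the jar is within about 3 mm of where it was. The tin matches in the top view, but in the scene view it reads about 9 mm off. The arm never went near it, so I take that as a picking error too.
- **Other items:** the tumbler, bowl and spoon look unmoved, and so do the tiffin and carousel. I did not measure any of these.

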